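# Sort the returned sweet tins by weight into the display lanes

### The job

Two closed sweet tins, alike but for their pink and purple lids, have come back to the counter: one at a time, lift each clear of the counter, judge its weight from the load on the wrist, and stand it in the lane for its weight: yellow under 280 g, green from 280 to 470 g, blue over 470 g. Before taking the other tin, slide it gently along the lane until it presses the lane's sprung end stop back with about 5 N for half a second, or presses against the other tin if that already stands in the lane. Leave both upright and released there; set tins down softly, never press one against a stop or another tin with more than 15 N, and leave everything else on the counter where it stands.

Things in the scene. Friction and masses are not known exactly. Their poses are not given: they have to be found in the camera images.
- tin_pink_center (a point): centre (half-way up) of the upright white sweet tin with a pink lid and bands: closed cylinder, diameter 64 mm, 110 mm tall, smooth sides; weighs anything from 110 to 700 g, which cannot be seen. Starts standing on the counter with free space round it, either tin in either place. z along its axis.
- tin_purple_center (a point): centre (half-way up) of the upright white sweet tin with a purple lid and bands: closed cylinder, diameter 64 mm, 110 mm tall, smooth sides; weighs anything from 110 to 700 g, which cannot be seen. Starts standing on the counter with free space round it, either tin in either place. z along its axis.
- rack: fixed black plate, 12 mm thick, 330 mm wide (y), from 115 mm before to 150 mm beyond its origin along x, with three parallel slippery lanes along x, 105 mm apart; origin at its underside on the middle line, x away from the robot. Each lane lies between rails 18 mm high, 74 mm apart inside, from 95 mm before to 120 beyond the origin. The colours change places.
- lane_yellow: yellow lane (tins under 280 g). Origin on the rack plate's top, lane's centre line; x along the lane from its mouth (robot side) to its yellow end stop. A tin in it has its centre 55 mm above the origin. The stop is an upright plate 62 mm wide, 40 high, sprung 0.6 N/mm and damped over 15 mm travel, then hard; its face stands 75 to 105 mm beyond the origin, reset each time: feel for it.
- lane_green: green lane (tins of 280 to 470 g). Origin on the rack plate's top, lane's centre line; x along the lane from its mouth (robot side) to its green end stop. A tin in it has its centre 55 mm above the origin. The stop is an upright plate 62 mm wide, 40 high, sprung 0.6 N/mm and damped over 15 mm travel, then hard; its face stands 75 to 105 mm beyond the origin, reset each time: feel for it.
- lane_blue: blue lane (tins over 470 g). Origin on the rack plate's top, lane's centre line; x along the lane from its mouth (robot side) to its blue end stop. A tin in it has its centre 55 mm above the origin. The stop is an upright plate 62 mm wide, 40 high, sprung 0.6 N/mm and damped over 15 mm travel, then hard; its face stands 75 to 105 mm beyond the origin, reset each time: feel for it.
- jar_red: bystander: red sweet jar with black cap, diameter 70 mm, 110 mm tall, origin under its centre; leave alone
- jar_green: bystander: green sweet jar with black cap, diameter 70 mm, 110 mm tall, origin under its centre; leave alone
- cup_white: bystander: white cup, diameter 84 mm, 90 mm tall, origin under its centre; leave alone
- gift_box: bystander: yellow gift box 90 x 110 x 50 mm, origin under its centre; leave alone
- can_blue: bystander: blue can, diameter 66 mm, 75 mm tall, origin under its centre; leave alone
- scoop: bystander: steel scoop with black handle lying along its x, 180 mm long, 30 mm high, origin under its middle; leave alone
Things that resemble listed ones, but are neither listed nor needed, are in the scene too. There is more than one size of the part that bears tin_pink_center; the job needs the smallest.

How it is judged:
By the outcome, as a careful person would: the job done as asked, in the order asked, and still so for the second after the job is handed in, with the robot touching nothing.
It also fails if it takes over 72 s, if anything falls off the work surface, if the arm or the gripper's body presses on something with over 40 N, if the wrist force passes 120 N, or if a joint passes its speed limit or range.

### The arm

A 6-joint arm with a two-finger parallel gripper is mounted at the origin on the work surface. World frame = base frame: x ahead of the robot, y to its left, z up, the work surface at z = 0. Lengths are in m, angles in rad, forces in N, time in s.
With the tool pointing down it reaches from about 0.2 to 0.875 m from the base axis. Payload 3.4 kg.
Tool frame: the origin (TCP) lies at the very end of the fingers, on their centre line; the grasp point (between the pads) lies r.grasp_offset behind it (r.grasp_offset is the distance from the TCP to the grasp point, in m); z points along the fingers, y is the line along which they close (so a half turn about z gives the same grasp; the last joint's range is limited). The gripper opens to 94 mm and grips with 3 to 60 N. Pads are 16 mm wide; open, the fingers measure 119 mm over their backs; the gripper's body (75 mm by 177 mm) begins 78 mm behind the grasp point.
Start: joints at [-1.382, 0.276, 1.505, -0, 1.361, -0.121], TCP at [0.175, -0.548, 0.205] pointing down, gripper open.
Joint ranges: [-2.89, 2.89], [-0.75, 2.08], [0.22, 2.7], [-1.18, 4.32], [0.11, 2.71], [-2.7, 2.7]. Speed limits (rad/s): [2.57, 2.57, 3.14, 3.14, 3.14, 3.14].

### API

Orientations are given as a unit quaternion [w, x, y, z].
In Python, from rig import r gives the robot as it stands. The module is installed in compiled form; this text tells all that it offers.
- The arm moves only by the tool move_arm, never from a script. Its argument "rows" is a list that holds one entry, the list of rows, each a list of 4 numbers: the shift along the tool's x, y, z in mm, then the turn about the tool's z in rad. A call has 1 to 8 rows; each row shifts and turns the commanded pose from where the row before left it, along the tool's axes as they then stand; what a row does not reach is not made up. A row lasts 1/12 s, in which the tool goes at most 41.7 mm and 7.16 degrees, less where a joint would pass 70% of its speed; a pose out of reach is approached as far as the arm can. A call with a gripper value outside its range is refused whole. "grip" is the finger opening in mm, from 0 to 94, set as the call begins (left out, the last holds). The fingers move at their own pace and stop on an object; the grip force is fixed at half the most. Time passes only in rows, so rows that do not move let the fingers close. It gives the time, the measured TCP pose, the force, the opening and the grip force at its end, in the units of the state.
- r.observe(): the state, without advancing time (a new reading comes with each control period).
- r.snapshot(name): name is "side" or "top" or "wrist"; returns a dict with "img" (384x512x3 uint8, blue, green, red), "depth" (384x512 float32, m along the optical axis (not along the pixel's ray), 0 where there is no reading), "fx", "fy", "cx", "cy" (pixels), "extrinsics" (4x4, takes a point from camera to world coordinates); the wrist camera has in their place "mount" (4x4, takes a point from camera to tool coordinates, whose origin is the TCP and whose axes are the flange's). Camera axes: x right, y down, z forward; pixel columns grow to the right and rows downward; lengths in m; the calibration is good to about 2 mm. A picture is of the moment at which its call begins: read the wrist's pose just before it.
- r.finish_job(): hands the job in; it is judged then, once.
Trained networks look in a picture, given as the dict that the camera call returned (one of the last four; its "shot" number tells which), for a name from the list of things; names that differ only in an ending like _2 or _b are one class to them, and where a whole thing is asked for, a point or a joint stands for the part that bears it (a point fixed in the world has none). Each returns a list of dicts, best first, with "p" (0 to 1); they miss things now and then, are a little off and sometimes report something else, mostly with a low value. They report only what shows in the picture. A call takes as long as a camera call. They do not tell look-alikes from the thing itself.
- r.search_frame(name, picture): "location" ([x, y, z] in m, in the coordinates of the camera as it stood for that picture, good to about 4 mm: the middle of the surface that is visible of it).
- r.landmark_of(name, picture): "location" ([x, y, z] in m, in the coordinates of the camera as it stood for that picture, good to about 4 mm: a listed point, or the origin of a listed thing).
The state is a dict: "time": time; "qpos": joint angles; "joint_vel": joint speeds; "effort": joint torques, N m; "tool_pos": TCP position; "ee_rot": TCP orientation; "ft_force": force on the tool from outside, world axes, zero at the start; "wrist_torque": the same for the moment, N m; "opening": finger opening in m; "grasp_force": force on a finger pad.
Only numpy, scipy, OpenCV 4.12 (cv2) and the standard library are available. Lean on these libraries where they do the work, as an engineer would, in place of code of your own. Each camera call takes 0.05 s, during which the arm holds its last target. There are 200 camera calls.

## Working session

There is one attempt and no reset: what is moved stays moved. The work goes in short steps, Python scripts to look and compute and a tool call to move; the robot and the scene stay as the last step left them, time stands still between calls to the robot, and variables do not carry over. Pictures are saved under pics/ and viewed, at most 10 in all, crops included, and the job is handed in when it is done.

Besides the shell and the picture viewer there is one more tool, called after ">>>" as name(argument=value, ...) on one line, values as JSON. move_arm: Moves the arm, as the interface text tells. Its arguments: {"type":"object","properties":{"rows":{"type":"array","items":{"type":"array","items":{"type":"array","items":{"type":"number"}}}},"grip":{"type":"number"}},"required":["rows"]}

```bash
mkdir -p pics
cat > h.py <<'E'
from rig import r
import numpy as np, cv2
def w(s,p,st=None):
    if "extrinsics" in s: T=np.array(s["extrinsics"])
    else:
        from scipy.spatial.transform import Rotation as R
        q=st["ee_rot"]; T=np.eye(4); T[:3,:3]=R.from_quat([q[1],q[2],q[3],q[0]]).as_matrix(); T[:3,3]=st["tool_pos"]; T=T@np.array(s["mount"])
    return (T@np.append(p,1))[:3]
def px(s,p): return (int(s["fx"]*p[0]/p[2]+s["cx"]),int(s["fy"]*p[1]/p[2]+s["cy"]))
E
python3 - <<'E'
from h import *
st=r.observe(); print(st["time"],st["tool_pos"],st["ee_rot"],st["ft_force"],r.grasp_offset)
ims=[]
for c in ["top","side"]:
    s=r.snapshot(c); ims.append(s["img"]); print(c)
    for n in ["tin_pink_center","tin_purple_center","rack","lane_yellow","lane_green","lane_blue","jar_red","jar_green","cup_white","gift_box","can_blue","scoop"]:
        for d in r.landmark_of(n,s)[:4]:
            if d["p"]>.2: print(n,round(d["p"],2),px(s,d["location"]),np.round(w(s,d["location"]),3))
    cv2.imwrite(f"pics/{c}.png",cv2.resize(s["img"],(800,600)))
print(r.observe()["time"])
E
```

```text
0.0 [ 0.17517721 -0.54708906  0.20462286] [-8.90404725e-04  9.88027543e-01  1.54275016e-01 -3.69529762e-05] [-0.04036655  0.60587267 -0.60113208] 0.0188
top
tin_pink_center 0.8 (360, 212) [ 0.506 -0.359  0.054]
tin_pink_center 0.6 (408, 199) [ 0.549 -0.505  0.077]
tin_pink_center 0.56 (368, 252) [ 0.383 -0.374  0.08 ]
tin_purple_center 0.56 (310, 223) [ 0.47  -0.198  0.056]
rack 0.94 (225, 193) [ 0.57   0.08  -0.004]
lane_yellow 0.66 (225, 194) [0.564 0.079 0.012]
lane_green 0.85 (256, 197) [ 0.555 -0.025  0.011]
lane_blue 0.86 (195, 192) [0.571 0.184 0.01 ]
jar_red 0.86 (217, 127) [0.805 0.115 0.003]
jar_green 0.8 (264, 131) [ 0.79 -0.05  0.  ]
cup_white 0.66 (312, 158) [ 0.698 -0.215 -0.   ]
gift_box 0.78 (357, 153) [ 0.715 -0.371  0.002]
can_blue 0.88 (121, 214) [ 0.493  0.439 -0.006]
scoop 0.72 (264, 132) [ 0.788 -0.051 -0.003]
side
tin_pink_center 0.92 (309, 142) [ 0.384 -0.374  0.08 ]
tin_pink_center 0.82 (279, 147) [ 0.505 -0.362  0.053]
tin_pink_center 0.68 (274, 124) [ 0.549 -0.503  0.078]
tin_purple_center 0.63 (283, 168) [ 0.47  -0.202  0.058]
rack 0.93 (247, 224) [0.562 0.075 0.004]
lane_yellow 0.96 (246, 224) [0.563 0.08  0.011]
lane_green 0.58 (254, 204) [ 0.554 -0.025  0.011]
lane_blue 0.92 (238, 245) [0.569 0.185 0.017]
jar_red 0.59 (179, 225) [0.797 0.114 0.001]
jar_green 0.92 (196, 195) [ 0.785 -0.049  0.004]
cup_white 0.98 (228, 172) [ 0.698 -0.209  0.004]
cup_white 0.4 (195, 195) [ 0.788 -0.049  0.003]
cup_white 0.34 (279, 146) [ 0.505 -0.363  0.053]
gift_box 0.8 (232, 150) [ 0.719 -0.371  0.005]
can_blue 0.81 (246, 321) [0.494 0.442 0.   ]
scoop 0.75 (297, 302) [0.359 0.358 0.004]
1.3
```

View pics/top.png

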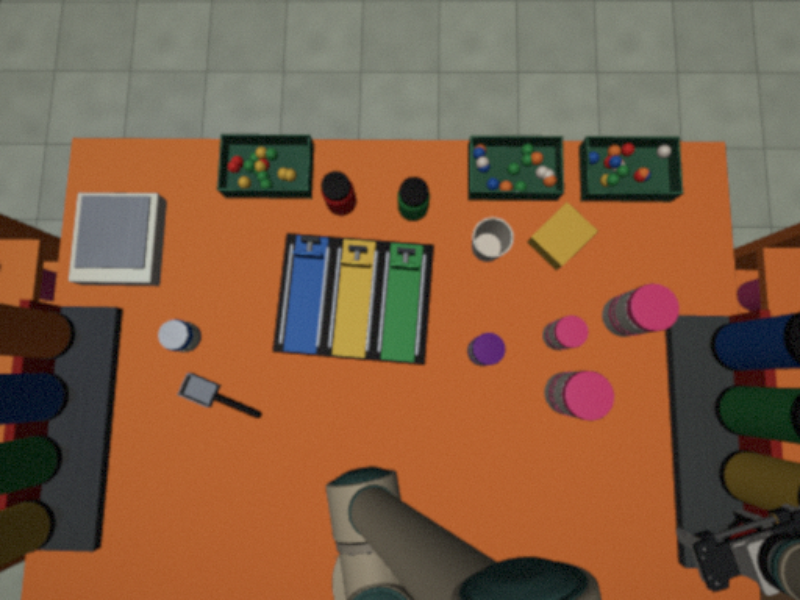

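View pics/side.png

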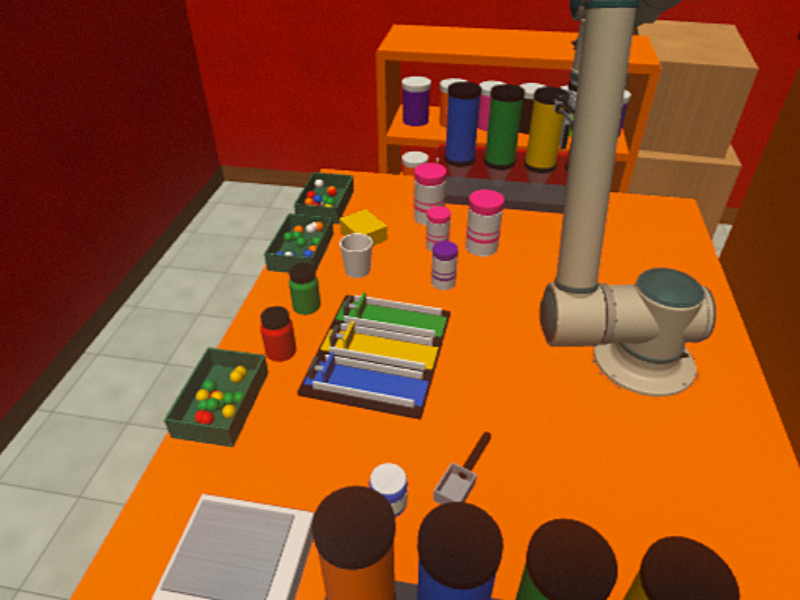

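Run:
```python
from h import *
im=cv2.imread("pics/side.png")  # scale 1.5625
cv2.imwrite("pics/crop.png",cv2.resize(im[130:380,340:580],None,fx=2.3,fy=2.3))
# lane colours / heading from depth + tin lid centres in top
s=r.snapshot("top"); d=s["depth"]; v,u=np.mgrid[:384,:512]
P=np.stack([(u-s["cx"])/s["fx"]*d,(v-s["cy"])/s["fy"]*d,d,np.ones_like(d)],-1)@np.array(s["extrinsics"]).T
hsv=cv2.cvtColor(s["img"],cv2.COLOR_BGR2HSV)
for n,c in [("pinkS",(.505,-.361)),("pinkA",(.384,-.374)),("pinkB",(.549,-.504)),("purple",(.47,-.2))]:
    m=(d>0)&(np.hypot(P[...,0]-c[0],P[...,1]-c[1])<.06)&(P[...,2]>.02)
    z=np.percentile(P[m][:,2],95); t=m&(P[...,2]>z-.012)
    q=P[t][:,:2].astype(np.float32); print(n,"top",z.round(4),"circle",cv2.minEnclosingCircle(q),np.median(hsv[t],0))
b=(abs(P[...,0]-.565)<.2)&(abs(P[...,1]-.08)<.2)&(P[...,2]>.022)&(P[...,2]<.036)&(d>0)
print("rails",cv2.minAreaRect(P[b][:,:2].astype(np.float32)))
for n,lo,hi in [("y",22,35),("g",45,80),("b",100,125)]:
    k=b=(abs(P[...,0]-.565)<.2)&(abs(P[...,1]-.08)<.2)&(hsv[...,0]>lo)&(hsv[...,0]<hi)&(hsv[...,1]>110)&(hsv[...,2]>70)&(d>0)
    p=P[k]; print(n,k.sum(),np.percentile(p,[5,50,95],axis=0)[:,:3].round(3).tolist() if k.sum() else "")
    st=p[(p[:,2]>.03)]; 
    if len(st): print("  stop",np.median(st,0)[:3].round(3),st[:,0].min().round(3))
```

```text
pinkS top 0.1115 circle ((0.5054629445075989, -0.35896068811416626), 0.03222864121198654) [170. 168. 183.]
pinkA top 0.1581 circle ((0.38389113545417786, -0.3734673261642456), 0.045331258326768875) [170. 168. 182.]
pinkB top 0.1579 circle ((0.5487085580825806, -0.5005285143852234), 0.04568246006965637) [170. 171. 181.]
purple top 0.1124 circle ((0.4691820740699768, -0.1977393627166748), 0.03187151998281479) [141. 158. 113.]
rails ((0.6213628053665161, 0.07616708427667618), (0.2948950529098511, 0.30611446499824524), 86.03295135498047)
y 632 [[0.46, 0.055, 0.009], [0.533, 0.088, 0.013], [0.651, 0.113, 0.019]]
  stop [0.649 0.074 0.052] 0.645
g 1388 [[0.458, -0.059, 0.009], [0.562, -0.026, 0.012], [0.686, 0.006, 0.017]]
  stop [ 0.646 -0.032  0.053] 0.641
b 1403 [[0.471, 0.152, 0.009], [0.579, 0.185, 0.013], [0.695, 0.217, 0.023]]
  stop [0.668 0.18  0.052] 0.663
```

View pics/crop.png

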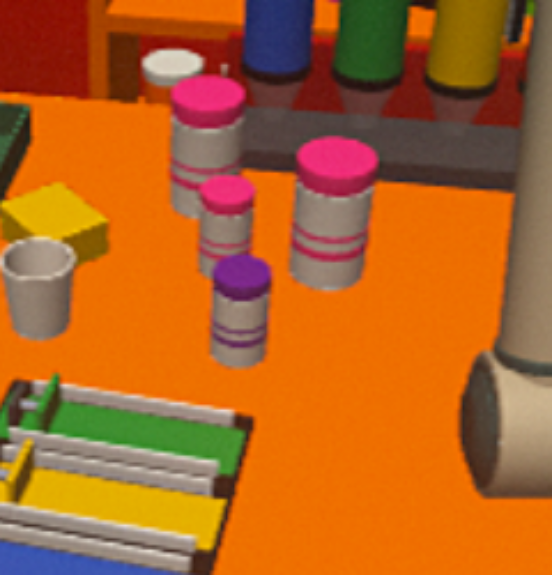

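Top view: the pink candidates are the small tin at (360,212), a 64 mm circle 110 mm tall, and the larger ones at (368,252) and (408,199), both about 90 mm and 158 mm tall. I choose the small one. There is only one purple tin on the counter, at (310,223). The lanes run blue, yellow, green from left to right, with rack yaw about -0.07 rad. The crop confirms the small pink tin standing between the two big ones. I'll take purple first.

>>> move_arm(rows=[[[0,0,0,0.095],[0,0,0,0.095],[0,0,0,0.095],[0,0,0,0.095],[22.4,-30.7,0,0],[22.4,-30.7,0,0],[22.4,-30.7,0,0],[22.4,-30.7,0,0]]], grip=94)

```text
time: 2.02
tool_pos: [0.2739, -0.4303, 0.2054]
ee_rot: [-0.0, 0.999, -0.036, 0.0]
ft_force: [1.3, -0.5, 0.4]
opening: 0.094
grasp_force: 0.0
```

>>> move_arm(rows=[[[22.4,-30.7,0,0],[22.4,-30.7,0,0],[22.4,-30.7,0,0],[22.4,-30.7,0,0],[22.4,-30.7,0,0],[22.4,-30.7,0,0],[22.4,-30.7,0,0],[22.4,-30.7,0,0]]])

```text
time: 2.68
tool_pos: [0.4702, -0.1974, 0.2057]
ee_rot: [0.0, 0.999, -0.035, 0.0]
ft_force: [-0.6, -0.6, -0.2]
opening: 0.094
grasp_force: 0.0
```

```bash
cat >> h.py <<'E'
def go(x,y,z,yaw=-0.07):
    "tool shifts in mm and turn to reach the target from the measured pose"
    from scipy.spatial.transform import Rotation as R
    st=r.observe(); q=st["ee_rot"]; M=R.from_quat([q[1],q[2],q[3],q[0]]).as_matrix()
    psi=np.arctan2(M[1,0],M[0,0])
    return (M.T@(np.array([x,y,z])-st["tool_pos"])*1000).round(1), round(psi-yaw,3)
def stat():
    s=r.observe(); print("t",round(s["time"],2),"tcp",np.round(s["tool_pos"],4),"F",np.round(s["ft_force"],2),"open",round(s["opening"],4),"g",round(s["grasp_force"],1),"vel",np.abs(s["joint_vel"]).max().round(3))
E
python3 - <<'E'
from h import *
stat(); st=r.observe(); s=r.snapshot("wrist"); cv2.imwrite("pics/w1.png",s["img"])
for d in r.landmark_of("tin_purple_center",s): print(d["p"],px(s,d["location"]),w(s,d["location"],st).round(4))
print(go(.469,-.199,.047))
E
```

```text
t 2.68 tcp [ 0.4702 -0.1974  0.2057] F [-0.58 -0.62 -0.19] open 0.094 g 0.0 vel 0.901
(array([ -3.3,   4.6, 158.6]), np.float64(0.006))
```

>>> move_arm(rows=[[[0,1,30,0],[0,1,30,0],[0,0,30,0],[0,0,28,0],[0,0,24,0],[0,0,16,0],[0,0,0,0],[0,0,0,0]]])

```text
time: 3.45
tool_pos: [0.4684, -0.2015, 0.047]
ee_rot: [-0.0, 0.999, -0.035, -0.001]
ft_force: [-0.7, -0.2, 0.5]
opening: 0.0941
grasp_force: 0.0
```

>>> move_arm(rows=[[[0,0,0,0],[0,0,0,0],[0,0,0,0],[0,0,0,0],[0,0,0,0],[0,0,0,0],[0,0,0,0],[0,0,0,0]]], grip=50)

```text
time: 4.12
tool_pos: [0.4695, -0.1997, 0.0484]
ee_rot: [-0.001, 0.999, -0.036, 0.001]
ft_force: [0.4, 5.2, 6.5]
opening: 0.0635
grasp_force: 30.0
```

>>> move_arm(rows=[[[0,0,-4,0],[0,0,-10,0],[0,0,-16,0],[0,0,-20,0],[0,0,-20,0],[0,0,-15,0],[0,0,-5,0],[0,0,0,0]]])

```text
time: 4.78
tool_pos: [0.4699, -0.2018, 0.139]
ee_rot: [0.001, 0.999, -0.035, 0.001]
ft_force: [-0.3, -0.2, -4.2]
opening: 0.0637
grasp_force: 30.0
```

>>> move_arm(rows=[[[0,0,0,0],[0,0,0,0],[0,0,0,0]]])

```text
time: 5.03
tool_pos: [0.4683, -0.2006, 0.1362]
ee_rot: [-0.001, 0.999, -0.035, -0.001]
ft_force: [-0.1, 0.7, -4.3]
opening: 0.0637
grasp_force: 30.0
```

Run:
```python
from h import *
F=[];T=[]
for i in range(14):
    r.snapshot("wrist"); s=r.observe(); F.append(s["ft_force"]);T.append(s["wrist_torque"])
F=np.array(F); print(F.mean(0).round(2),F.std(0).round(2),"g",-F[:,2].mean()/9.81*1000); stat()
for n,c in [("y",(.5635,.0795)),("g",(.555,-.025)),("b",(.570,.1845))]:
    a=np.array([.9976,-.07]); m=np.array(c)-.06*a; print(n,m.round(3),go(*m,.075))
s=r.snapshot("top"); 
for d in r.landmark_of("tin_purple_center",s): print(d["p"],w(s,d["location"]).round(4))
```

```text
[ 0.08 -0.19 -3.57] [0.43 0.54 0.58] g 364.0128066260087
t 5.73 tcp [ 0.4692 -0.201   0.1375] F [ 0.34 -0.01 -3.12] open 0.0636 g 30.0 vel 0.004
y [0.504 0.084] (array([  14.4, -286.4,   62.5]), np.float64(-0.0))
g [ 0.495 -0.021] (array([  13.3, -181.6,   62.5]), np.float64(-0.0))
b [0.51  0.189] (array([  13.5, -391.6,   62.5]), np.float64(-0.0))
0.48 [ 0.4684 -0.1988  0.1435]
```

Purple weighs about 364 g, so it goes to the green lane.

>>> move_arm(rows=[[[3.2,-11,0,0],[7.1,-24.5,0,0],[9.2,-31,0,0],[9.2,-31,0,0],[9.2,-31,0,0],[8.5,-29,0,0],[4.8,-17,0,0],[2,-7.1,0,0]]])

```text
time: 6.5
tool_pos: [0.5357, -0.0201, 0.1375]
ee_rot: [-0.001, 0.999, -0.034, 0.0]
ft_force: [0.4, -0.9, -3.4]
opening: 0.0641
grasp_force: 30.0
```

>>> move_arm(rows=[[[0,0,8,0],[0,0,18,0],[0,0,18,0],[0,0,14,0],[0,0,8,0],[0,0,4,0],[0,0,0,0],[0,0,0,0]]])

```text
time: 7.17
tool_pos: [0.5353, -0.0242, 0.0678]
ee_rot: [0.0, 0.999, -0.035, 0.0]
ft_force: [0.2, -0.2, -3.2]
opening: 0.0639
grasp_force: 30.0
```

Run:
```python
from h import *
P=[]
for i in range(4): r.snapshot("side"); s=r.observe(); P.append(np.r_[s["tool_pos"],s["ft_force"]])
print(np.mean(P,0).round(4)); print(go(.535,-.0236,.0595))
s=r.snapshot("side"); cv2.imwrite("pics/s2.png",cv2.resize(s["img"][130:260,200:330],(600,600)))
```

```text
[ 0.5357 -0.024   0.0683  0.0174 -0.3275 -3.6606]
(array([-0.6, -0.2,  8.8]), np.float64(-0.0))
```

View pics/s2.png

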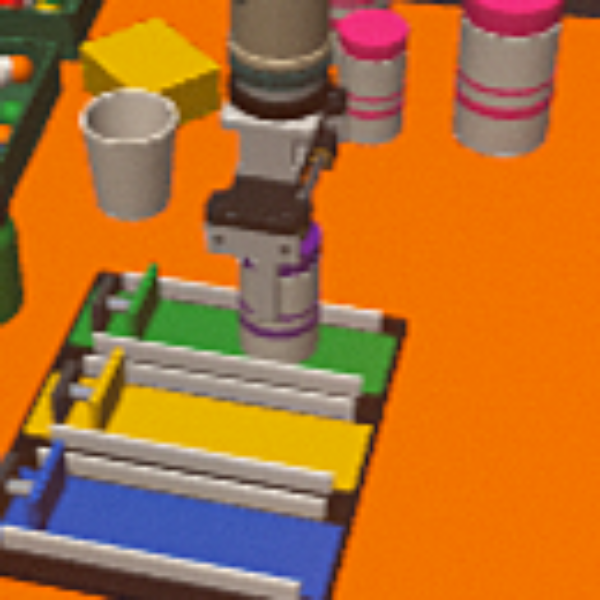

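The picture shows the purple tin at (280,310) centred over the green lane, just above the plate.

>>> move_arm(rows=[[[0,0,2,0],[0,0,2,0],[0,0,1.5,0],[0,0,1,0],[0,0,0.5,0],[0,0,0,0]]])

```text
time: 7.92
tool_pos: [0.5349, -0.0236, 0.0604]
ee_rot: [0.0, 0.999, -0.035, -0.0]
ft_force: [0.6, -0.4, -4.6]
opening: 0.0639
grasp_force: 30.0
```

>>> move_arm(rows=[[[0,0,0.6,0],[0,0,0.4,0],[0,0,0,0]]])

```text
time: 8.17
tool_pos: [0.535, -0.0236, 0.0603]
ee_rot: [0.0, 0.999, -0.035, 0.0]
ft_force: [-2.1, 0.5, 5.1]
opening: 0.0639
grasp_force: 30.0
```

>>> move_arm(rows=[[[2,0,-0.5,0],[5,0,0,0],[8,0,0,0],[10,0,0,0],[10,0,0,0],[8,0,0,0],[5,0,0,0],[2,0,0,0]]])

```text
time: 8.83
tool_pos: [0.5869, -0.0274, 0.0603]
ee_rot: [0.0, 0.999, -0.035, 0.001]
ft_force: [-3.3, -0.5, 7.9]
opening: 0.0637
grasp_force: 30.0
```

>>> move_arm(rows=[[[1,0,0,0],[2,0,0,0],[2,0,0,0],[2,0,0,0],[2,0,0,0],[1,0,0,0],[0,0,0,0]]])

```text
time: 9.42
tool_pos: [0.5964, -0.028, 0.0603]
ee_rot: [0.0, 0.999, -0.035, 0.001]
ft_force: [-1.4, -0.1, 6.2]
opening: 0.064
grasp_force: 30.0
```

```bash
cat >> h.py <<'E'
def avg(n=5):
    P=[]
    for i in range(n): r.snapshot("wrist"); s=r.observe(); P.append(np.r_[s["tool_pos"],s["ft_force"]])
    P=np.mean(P,0); print("t",round(s["time"],2),P.round(4),"push",round(-P[3]*.9976+P[4]*.07,2)); return P
E
python3 -c "
from h import *
avg()"
```

```text
t 9.67 [ 0.5964 -0.028   0.0603 -2.0358  0.3487  5.4046] push 2.06
```

>>> move_arm(rows=[[[0,0,-0.7,0],[2,0,0,0],[2,0,0,0],[2,0,0,0],[2,0,0,0],[0,0,0,0]]])

```text
time: 10.17
tool_pos: [0.6037, -0.0284, 0.0603]
ee_rot: [0.0, 0.999, -0.035, 0.0]
ft_force: [0.1, 0.5, -1.0]
opening: 0.0641
grasp_force: 30.0
```

```bash
python3 -c "
from h import *
avg()"
```

```text
t 10.42 [ 0.6033 -0.0284  0.0603  0.4159 -0.286  -2.0302] push -0.43
```

Light contact now, with 1.5 N on the plate. I keep going until the stop.

>>> move_arm(rows=[[[2,0,0,0],[2,0,0,0],[2,0,0,0],[2,0,0,0],[1,0,0,0],[0,0,0,0]]])

```text
time: 10.92
tool_pos: [0.6116, -0.029, 0.0604]
ee_rot: [0.0, 0.999, -0.035, -0.0]
ft_force: [-0.9, 0.9, -2.6]
opening: 0.0637
grasp_force: 30.0
```

```bash
python3 -c "
from h import *
avg()"
```

```text
t 11.17 [ 0.6116 -0.029   0.0604 -0.3168 -0.0286 -3.1381] push 0.31
```

>>> move_arm(rows=[[[1.5,0,0,0],[1.5,0,0,0],[1.5,0,0,0],[1.5,0,0,0],[0,0,0,0]]])

```text
time: 11.58
tool_pos: [0.6168, -0.0293, 0.0605]
ee_rot: [-0.0, 0.999, -0.035, -0.001]
ft_force: [-4.0, -0.4, -1.0]
opening: 0.0637
grasp_force: 30.0
```

```bash
python3 -c "
from h import *
avg()"
```

```text
t 11.83 [ 0.6172 -0.0294  0.0604 -4.0337  0.4134 -2.3382] push 4.05
```

>>> move_arm(rows=[[[1,0,0,0],[0.8,0,0,0],[0,0,0,0],[0,0,0,0]]])

```text
time: 12.17
tool_pos: [0.6188, -0.0295, 0.0605]
ee_rot: [-0.0, 0.999, -0.035, -0.001]
ft_force: [-5.3, 0.3, -1.6]
opening: 0.0638
grasp_force: 30.0
```

```bash
python3 -c "
from h import *
avg(12)"
```

```text
t 12.77 [ 0.6188 -0.0295  0.0605 -5.0511  0.2861 -1.772 ] push 5.06
```

>>> move_arm(rows=[[[-1,0,0,0],[-1.5,0,0,0],[-1.5,0,0,0],[-1.5,0,0,0],[-1.0,0,0,0],[0,0,0,0]]])

```text
time: 13.27
tool_pos: [0.6137, -0.0292, 0.061]
ee_rot: [0.0, 0.999, -0.035, 0.001]
ft_force: [-1.2, 0.8, -4.4]
opening: 0.0636
grasp_force: 30.0
```

>>> move_arm(rows=[[[0,0,0,0],[0,0,0,0],[0,0,0,0],[0,0,0,0],[0,0,0,0]]], grip=84)

```text
time: 13.68
tool_pos: [0.6138, -0.0292, 0.0612]
ee_rot: [0.0, 0.999, -0.035, 0.001]
ft_force: [1.0, 0.1, 0.7]
opening: 0.0838
grasp_force: 0.0
```

>>> move_arm(rows=[[[0,0,-10,0],[0,0,-25,0],[0,0,-35,0],[0,0,-35,0],[0,0,-25,0],[0,0,-15,0],[0,0,0,0]]])

```text
time: 14.27
tool_pos: [0.6157, -0.0295, 0.211]
ee_rot: [0.001, 0.999, -0.035, 0.005]
ft_force: [-0.3, 0.2, 0.2]
opening: 0.084
grasp_force: 0.0
```

Run:
```python
from h import *
s=r.snapshot("side"); cv2.imwrite("pics/s3.png",cv2.resize(s["img"][110:240,200:330],(600,600)))
for n in ["tin_purple_center","tin_pink_center"]:
  for d in r.landmark_of(n,s): print(n,d["p"],w(s,d["location"]).round(4))
stat(); print(go(.5055,-.3605,.205))
```

```text
tin_purple_center 0.64 [ 0.6153 -0.03    0.0702]
tin_pink_center 0.62 [ 0.3852 -0.3762  0.0812]
tin_pink_center 0.6 [ 0.5047 -0.363   0.0544]
tin_pink_center 0.55 [ 0.5495 -0.5004  0.0788]
t 14.42 tcp [ 0.6124 -0.029   0.2049] F [-0.59 -0.28  0.56] open 0.0838 g 0.0 vel 0.024
(array([-83.3, 338.2,   0. ]), np.float64(-0.0))
```

View pics/s3.png

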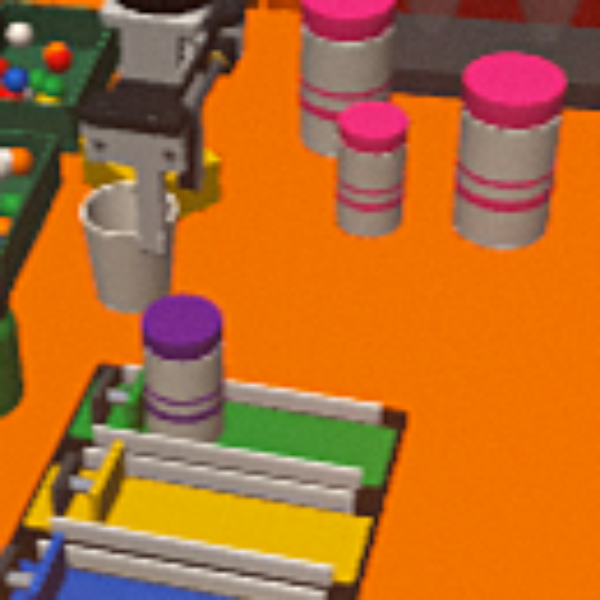

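Purple stands upright and released against the green stop at (180,370). Next, the small pink tin.

>>> move_arm(rows=[[[-4,16,0,0],[-8,32,0,0],[-9,38,0,0],[-9,38,0,0],[-9,38,0,0],[-9,38,0,0],[-9,38,0,0],[-9,38,0,0]]], grip=94)

```text
time: 15.08
tool_pos: [0.526, -0.3007, 0.2035]
ee_rot: [-0.001, 0.999, -0.035, -0.002]
ft_force: [-0.1, -0.3, -0.1]
opening: 0.0939
grasp_force: 0.0
```

>>> move_arm(rows=[[[-8,34,0,0],[-6,20,0,0],[-3.3,8.2,0,0],[0,0,0,0],[0,0,0,0]]])

```text
time: 15.5
tool_pos: [0.5059, -0.3595, 0.2044]
ee_rot: [-0.001, 0.999, -0.035, -0.001]
ft_force: [0.3, 0.9, 0.7]
opening: 0.0941
grasp_force: 0.0
```

Run:
```python
from h import *
stat(); print(go(.505,-.3605,.047))
```

```text
t 15.5 tcp [ 0.5059 -0.3595  0.2044] F [0.33 0.91 0.67] open 0.0941 g 0.0 vel 0.028
(array([ -0.6,   1.5, 157.4]), np.float64(-0.001))
```

>>> move_arm(rows=[[[0,0.5,15,0],[0,0.5,30,0],[0,0,30,0],[0,0,30,0],[0,0,26,0],[0,0,18,0],[0,0,8,0],[0,0,0,0]]])

```text
time: 16.17
tool_pos: [0.5056, -0.3587, 0.0466]
ee_rot: [-0.002, 0.999, -0.034, -0.002]
ft_force: [0.4, 0.3, 0.1]
opening: 0.0941
grasp_force: 0.0
```

>>> move_arm(rows=[[[0,0,0,0],[0,0,0,0],[0,0,0,0],[0,0,0,0],[0,0,0,0],[0,0,0,0],[0,0,0,0],[0,0,0,0]]], grip=50)

```text
time: 16.83
tool_pos: [0.5068, -0.3604, 0.0499]
ee_rot: [-0.001, 0.999, -0.036, 0.001]
ft_force: [-0.2, 4.2, 5.9]
opening: 0.0638
grasp_force: 30.0
```

Run:
```python
from h import *
avg(); stat()
```

```text
t 17.08 [ 0.5068 -0.3604  0.0499  0.7947  4.6921  5.9217] push -0.46
t 17.08 tcp [ 0.5068 -0.3605  0.0499] F [0.68 4.67 5.51] open 0.0635 g 30.0 vel 0.001
```

>>> move_arm(rows=[[[0,0,-4,0],[0,0,-10,0],[0,0,-16,0],[0,0,-20,0],[0,0,-20,0],[0,0,-15,0],[0,0,-5,0],[0,0,0,0]]])

```text
time: 17.75
tool_pos: [0.5065, -0.3625, 0.14]
ee_rot: [0.001, 0.999, -0.035, 0.001]
ft_force: [0.5, -0.2, -6.4]
opening: 0.0638
grasp_force: 30.0
```

>>> move_arm(rows=[[[0,0,0,0],[0,0,0,0],[0,0,0,0]]])

```text
time: 18.0
tool_pos: [0.5053, -0.361, 0.1371]
ee_rot: [-0.001, 0.999, -0.035, -0.001]
ft_force: [-0.1, -0.5, -5.2]
opening: 0.0635
grasp_force: 30.0
```

Run:
```python
from h import *
P=avg(20); print("g",-P[5]/9.81*1000); stat()
a=np.array([.9976,-.07])
for n,c in [("y",(.5635,.0795)),("g",(.555,-.025)),("b",(.570,.1845))]:
    m=np.array(c)-(.06 if n=="g" else .02)*a; print(n,m.round(4),go(*m,.07))
```

```text
t 19.0 [ 0.5061 -0.3615  0.1384 -0.0725 -0.0119 -5.9147] push 0.07
g 602.9238443289929
t 19.0 tcp [ 0.5062 -0.3617  0.1387] F [ 0.65 -0.7  -6.63] open 0.0639 g 30.0 vel 0.002
y [0.5435 0.0809] (array([   6.2, -444.1,   68.6]), np.float64(-0.0))
g [ 0.4951 -0.0208] (array([ -34.9, -339.2,   68.6]), np.float64(-0.0))
b [0.55   0.1859] (array([   5.4, -549.3,   68.6]), np.float64(-0.0))
```

Pink weighs about 603 g, so it goes to the blue lane. I take the path that bows toward the robot to clear the purple tin.

>>> move_arm(rows=[[[-3,-14,-5,0],[-7,-28,-10,0],[-10,-38,-5,0],[-10,-38,0,0],[0,-38,0,0],[0,-38,0,0],[0,-38,0,0],[0,-38,0,0]]])

```text
time: 19.67
tool_pos: [0.4944, -0.0877, 0.1594]
ee_rot: [-0.0, 0.999, -0.035, 0.0]
ft_force: [1.4, -0.2, -5.8]
opening: 0.0639
grasp_force: 30.0
```

>>> move_arm(rows=[[[0,-38,0,0],[0,-38,0,0],[0,-38,0,0],[5,-38,0,0],[8,-38,0,0],[10,-38,0,0],[8,-30,0,0],[4.4,-21.3,0,0]]])

```text
time: 20.33
tool_pos: [0.5503, 0.1899, 0.1592]
ee_rot: [-0.001, 0.999, -0.034, 0.001]
ft_force: [0.2, -0.5, -5.9]
opening: 0.0638
grasp_force: 30.0
```

>>> move_arm(rows=[[[0,0,8,0],[0,0,20,0],[0,0,22,0],[0,0,18,0],[0,0,9,0],[0,0,4,0],[0,0,0,0],[0,0,0,0]]])

```text
time: 21.0
tool_pos: [0.5507, 0.186, 0.0785]
ee_rot: [-0.0, 0.999, -0.035, 0.001]
ft_force: [0.7, -0.3, -6.0]
opening: 0.0636
grasp_force: 30.0
```

Run:
```python
from h import *
s=r.snapshot("side"); cv2.imwrite("pics/s4.png",cv2.resize(s["img"][150:280,190:320],(600,600)))
avg(); print(go(.55,.1859,.0619))
```

```text
t 21.3 [ 0.5509  0.186   0.0787  0.0364 -0.0455 -5.6505] push -0.04
(array([-0.5,  0.1, 16.5]), np.float64(-0.0))
```

View pics/s4.png

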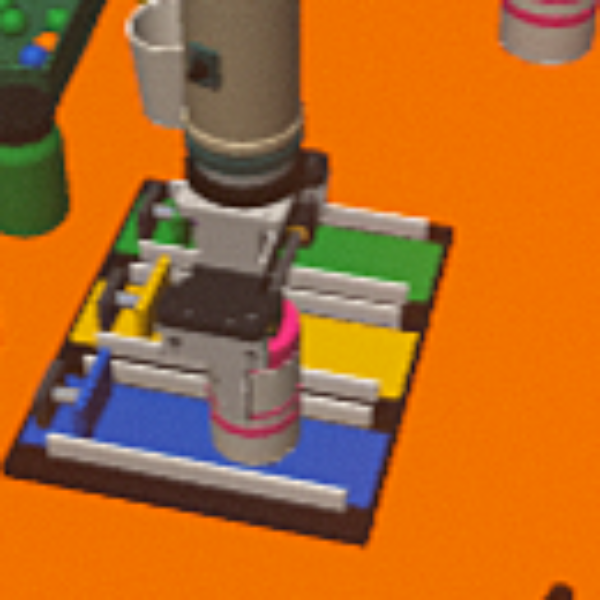

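The pink tin is over the blue lane at (255,430), between the rails.

>>> move_arm(rows=[[[0,0,4,0],[0,0,4,0],[0,0,3,0],[0,0,2,0],[0,0,1,0],[0,0,0.8,0],[0,0,0.6,0],[0,0,0,0]]])

```text
time: 21.97
tool_pos: [0.5501, 0.1859, 0.0621]
ee_rot: [0.0, 0.999, -0.035, -0.0]
ft_force: [-0.3, 0.1, -5.7]
opening: 0.064
grasp_force: 30.0
```

```bash
python3 -c "
from h import *
avg()"
```

```text
t 22.22 [ 0.5502  0.186   0.0623 -0.1771 -0.2589 -6.0113] push 0.16
```

>>> move_arm(rows=[[[0,0,0.4,0],[0,0,0.2,0],[0,0,0,0],[0,0,0,0]]])

```text
time: 22.55
tool_pos: [0.5502, 0.186, 0.0619]
ee_rot: [0.0, 0.999, -0.035, 0.0]
ft_force: [-0.6, -0.8, -3.9]
opening: 0.064
grasp_force: 30.0
```

```bash
python3 -c "
from h import *
avg()"
```

```text
t 22.8 [ 0.5502  0.186   0.0619 -0.1952 -0.1491 -3.7556] push 0.18
```

Soft contact, about 2 N on the plate. Sliding now.

>>> move_arm(rows=[[[3,0,0,0],[7,0,0,0],[9,0,0,0],[10,0,0,0],[10,0,0,0],[8,0,0,0],[5,0,0,0],[2,0,0,0]]])

```text
time: 23.47
tool_pos: [0.6054, 0.182, 0.0618]
ee_rot: [-0.0, 0.999, -0.035, 0.0]
ft_force: [-2.1, 0.3, 3.0]
opening: 0.0638
grasp_force: 30.0
```

>>> move_arm(rows=[[[2,0,0,0],[2,0,0,0],[2,0,0,0],[2,0,0,0],[1,0,0,0],[0,0,0,0]]])

```text
time: 23.97
tool_pos: [0.6133, 0.1816, 0.0618]
ee_rot: [-0.0, 0.999, -0.035, 0.0]
ft_force: [-1.8, -0.4, 1.4]
opening: 0.0638
grasp_force: 30.0
```

```bash
python3 -c "
from h import *
avg()"
```

```text
t 24.22 [ 0.6132  0.1816  0.0618 -1.1849  0.6356  2.1906] push 1.23
```

>>> move_arm(rows=[[[0,0,-0.5,0],[2,0,0,0],[2,0,0,0],[2,0,0,0],[2,0,0,0],[2,0,0,0],[0,0,0,0]]])

```text
time: 24.8
tool_pos: [0.6236, 0.1807, 0.0618]
ee_rot: [0.0, 0.999, -0.035, 0.0]
ft_force: [-1.4, -0.2, -1.3]
opening: 0.0636
grasp_force: 30.0
```

```bash
python3 -c "
from h import *
avg()"
```

```text
t 25.05 [ 0.6236  0.1807  0.0618  0.5319  0.0348 -2.7527] push -0.53
```

>>> move_arm(rows=[[[2,0,0,0],[2,0,0,0],[2,0,0,0],[2,0,0,0],[0,0,0,0]]])

```text
time: 25.47
tool_pos: [0.6315, 0.1802, 0.0619]
ee_rot: [0.0, 0.999, -0.035, 0.0]
ft_force: [1.3, -0.1, -5.1]
opening: 0.0638
grasp_force: 30.0
```

```bash
python3 -c "
from h import *
avg()"
```

```text
t 25.72 [ 0.6312  0.1802  0.0619 -0.0505 -0.1437 -4.3803] push 0.04
```

>>> move_arm(rows=[[[1.5,0,0.2,0],[1.5,0,0,0],[1.5,0,0,0],[1.5,0,0,0],[0,0,0,0]]])

```text
time: 26.13
tool_pos: [0.6364, 0.1799, 0.0619]
ee_rot: [0.0, 0.999, -0.035, -0.001]
ft_force: [-1.7, 0.2, -2.9]
opening: 0.0637
grasp_force: 30.0
```

```bash
python3 -c "
from h import *
avg()"
```

```text
t 26.38 [ 0.6366  0.1799  0.0619 -2.5738  0.3147 -2.8203] push 2.59
```

>>> move_arm(rows=[[[1.2,0,0,0],[1.2,0,0,0],[1.2,0,0,0],[0.6,0,0,0],[0,0,0,0]]])

```text
time: 26.8
tool_pos: [0.6402, 0.1796, 0.0619]
ee_rot: [0.0, 0.999, -0.035, -0.001]
ft_force: [-4.1, 0.2, -0.6]
opening: 0.0637
grasp_force: 30.0
```

```bash
python3 -c "
from h import *
avg(10)"
```

```text
t 27.3 [ 0.6404  0.1796  0.0619 -5.0624  0.4    -0.3628] push 5.08
```

>>> move_arm(rows=[[[0.4,0,-0.2,0],[0,0,0,0],[0,0,0,0],[0,0,0,0],[0,0,0,0],[0,0,0,0],[0,0,0,0],[0,0,0,0]]])

```text
time: 27.97
tool_pos: [0.6408, 0.1795, 0.0619]
ee_rot: [0.0, 0.999, -0.035, -0.001]
ft_force: [-4.5, 0.0, -0.5]
opening: 0.0635
grasp_force: 30.0
```

```bash
python3 -c "
from h import *
avg(4)"
```

```text
t 28.17 [ 0.6408  0.1796  0.0619 -4.8058  0.0705 -1.8464] push 4.8
```

>>> move_arm(rows=[[[-1,0,0.2,0],[-1.5,0,0,0],[-1.5,0,0,0],[-1.5,0,0,0],[-1.0,0,0,0],[0,0,0,0]]])

```text
time: 28.67
tool_pos: [0.6355, 0.1799, 0.0619]
ee_rot: [0.0, 0.999, -0.035, 0.001]
ft_force: [0.4, 0.2, -5.6]
opening: 0.0639
grasp_force: 30.0
```

```bash
python3 -c "
from h import *
avg(4)"
```

```text
t 28.87 [ 0.6353  0.1799  0.0619 -0.2774 -0.2634 -5.4166] push 0.26
```

>>> move_arm(rows=[[[0,0,0,0],[0,0,0,0],[0,0,0,0],[0,0,0,0],[0,0,0,0]]], grip=84)

```text
time: 29.28
tool_pos: [0.6354, 0.1801, 0.0625]
ee_rot: [-0.0, 0.999, -0.035, 0.001]
ft_force: [-1.0, 0.5, 0.1]
opening: 0.0842
grasp_force: 0.0
```

>>> move_arm(rows=[[[0,0,-10,0],[0,0,-25,0],[0,0,-35,0],[0,0,-35,0],[0,0,-30,0],[0,0,-15,0],[0,0,0,0]]])

```text
time: 29.87
tool_pos: [0.6376, 0.1805, 0.2179]
ee_rot: [-0.001, 0.999, -0.035, 0.005]
ft_force: [0.5, -0.3, -0.1]
opening: 0.0841
grasp_force: 0.0
```

>>> move_arm(rows=[[[-20,0,0,0],[-35,0,0,0],[-35,0,0,0],[-35,0,0,0],[-35,0,0,0],[-20,0,0,0],[0,0,0,0],[0,0,0,0]]])

```text
time: 30.53
tool_pos: [0.4545, 0.1926, 0.2117]
ee_rot: [0.0, 0.999, -0.035, 0.0]
ft_force: [0.0, -0.3, 0.4]
opening: 0.0842
grasp_force: 0.0
```

Run:
```python
from h import *
s=r.snapshot("side"); cv2.imwrite("pics/s5.png",cv2.resize(s["img"][140:270,180:310],(600,600)))
for n in ["tin_purple_center","tin_pink_center"]:
  for d in r.landmark_of(n,s): print(n,d["p"],w(s,d["location"]).round(4))
stat()
```

```text
tin_purple_center 0.85 [ 0.6138 -0.0313  0.0698]
tin_pink_center 0.98 [ 0.3826 -0.3737  0.0786]
tin_pink_center 0.66 [0.633  0.1772 0.0661]
t 30.68 tcp [0.4567 0.1925 0.2116] F [-0.07 -0.64 -0.2 ] open 0.0841 g 0.0 vel 0.007
```

View pics/s5.png

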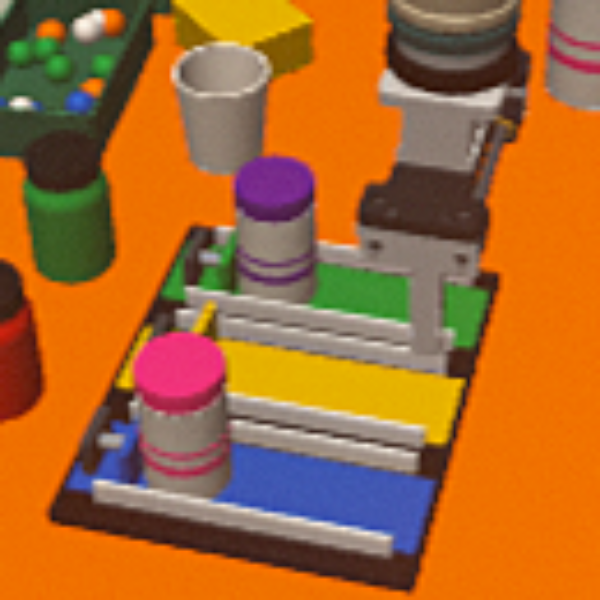

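Both tins stand upright against their stops: purple in green at (275,230), pink in blue at (185,415). The robot is clear of everything.

```bash
python3 -c "
from rig import r
print(r.finish_job())"
```

```text
the job is handed in; nothing more can be done
None
```

I've handed the job in: the purple tin (about 364 g) is in the green lane and the small pink tin (about 603 g) is in the blue lane, each pressed to its stop at about 5 N for over half a second, then released upright, about 31 s in.

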